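Fit the turning bar into the bench press

TASK

Draw the steel turning bar out from under the hood of its wooden rest and fit it to the bench press: put its plain end through the cross hole in the square head on top of the press spindle, from either side, and push it fully home so that the black knob is up against the head. You will need to take it by the rod first and by the knob afterwards; leave it in the hole, let go, and do not disturb the other things on the bench.

Things in the scene. Friction and masses are not known exactly. Their poses are not given: they have to be found in the camera images.
- bar_mid (a point): Turning bar: straight steel rod, 12 mm diameter, 170 mm long, slightly tapered plain tip, and a round black knob fixed on its other end; about 170 g, balancing near 10 mm from here towards the knob. Point on the axis half-way along the bare rod; x runs along the rod to the tip (85 mm away), the knob's face is 85 mm the other way. Starts level in the rest, axis 45 mm above the bench.
- bar_tip (a point): The end of the bar's plain tip, on the axis; axes as bar_mid.
- bar_knob (a point): Centre of the bar's knob (24 mm diameter, 44 mm long, coaxial with the rod), 107 mm behind bar_mid; axes as bar_mid.
- press_eye (a point): Centre of the cross hole in the square steel head (40 mm cube) on the press spindle, 175 mm above the bench. Hole 16 mm in diameter, level, right through along this point's x, 2 mm chamfers at both mouths (20 mm either way from here); z up. At the start its x and the bar's x point away from the robot within 20 degrees. Let go with its tip well out of the far side, the bar stays, sagging up to 7 degrees.
- press: The bench press, fixed; its head does not turn. Origin on the bench under the hole's centre, same axes as press_eye. Base 150 x 150 mm, 20 mm high, two columns, and a beam 50 mm along x and 150 mm along y whose top is at 127 mm (nuts at its ends to 135 mm). The square head spans 155 to 195 mm high; nothing stands above it.
- rest: Fixed wooden rest holding the bar. Origin on the bench below the bar's tip (within 4 mm); x along the bar to the tip side, z up. Base 80 mm wide, 12 mm thick, x = -240 to +10 mm. Two notched blocks, 10 mm along x, 50 mm wide, 47 mm high, at x = -20 and -133 mm carry the rod, which is bare to grasp between them.
- rest_hood (a point): Middle of the open mouth of the rest's hood, at the bar's height. The hood, 74 mm wide and 87 mm high, covers the knob, from x = -144 to -238 mm of the rest, open only towards the rest's +x; inside 62 mm wide, ceiling 81 mm high. To get the bar out raise it about 16 mm (at most 22) so that the knob clears the notched block, draw it 75 mm or more along +x, then lift away.
- spirit_lamp: A bystander: glass spirit lamp with a brass collar, 72 mm wide, 78 mm high, between rest and press. Origin at its underside.
- wax_frame: A bystander: square glass plate in a pink wax frame, 120 mm, 22 mm high. Origin at its underside.
- canister: A bystander: steel jar, 76 mm wide, 100 mm high. Origin at its underside.
- amber_jar: A bystander: amber glass jar, 60 mm wide, 90 mm high. Origin at its underside.
- wax_block: A bystander: pink wax block 70 x 40 x 20 mm. Origin at its underside.
- bowl: A bystander: rubber bowl, 100 mm wide, 45 mm high. Origin at its underside.
- wax_knife: A bystander: wax knife with a wooden handle, about 205 mm long, 10 mm high, lying between rest and press, pointing away from the robot. Origin at its underside.
- brush: A bystander: a brush lying flat, at the left. Origin at its underside.
Not all that is in view belongs to the job. Of the things that look like the part that bears bar_mid, the largest one is meant.

How it is judged:
By the outcome, as a careful person would: the job done as asked, in the order asked, and still so for the second after the job is handed in, with the robot touching nothing.
It also fails if it takes over 64 s, if anything falls off the work surface, if the arm or the gripper's body presses on something with over 40 N, if the wrist force passes 120 N, or if a joint passes its speed limit or range.

ROBOT

A 7-joint arm with a two-finger parallel gripper is mounted at the origin on the work surface. World frame = base frame: x ahead of the robot, y to its left, z up, the work surface at z = 0. Lengths are in m, angles in rad, forces in N, time in s.
With the tool pointing down it reaches from about 0.425 to 1.025 m from the base axis. Payload 3.6 kg.
Tool frame: the origin (TCP) lies at the centre of the arm's flange, where the gripper is bolted on; the fingertips stand ctrl.tip_reach ahead of it and the grasp point (between the pads) lies 155 mm ahead of it (ctrl.tip_reach is the distance from the TCP to the fingertips, in m); z points along the fingers, y is the direction in which the jaws open and shut (so a half turn about z gives the same grasp; the last joint's range is limited). The gripper opens to 85 mm and grips with 20 to 120 N. Pads are 22 mm wide; open, the fingers measure 114 mm over their backs; the gripper's body (76 mm by 85 mm) begins 54 mm behind the grasp point. The pads swing forward as they close: fully open they stand 13 mm farther back than shut.
Start: joints at [-1.246, 0.591, 0.048, 1.609, -0.033, 0.943, -0.034], TCP at [0.294, 0.663, 0.405] pointing down, gripper open.
Joint ranges: [-2.69, 2.69], [-0.47, 2.24], [-1.27, 1.36], [0.19, 2.51], [-1.53, 4.68], [0.08, 2.07], [-3.09, 3.09]. Speed limits (rad/s): [2.57, 2.57, 3.14, 3.14, 3.14, 3.14, 3.14].

INTERFACE

Orientations are given as a rotation vector (axis times angle).
In Python, from workcell import ctrl, telemetry, viewer gives the robot as it stands. Calls block until the motion is done:
- ctrl.move_ptp(position, orientation): joint-space move of the TCP to a pose.
- ctrl.line_to(position, vel=0.15, attitude=None): straight line of the TCP; attitude=None keeps the orientation; vel is the mean speed in m/s.
- ctrl.move_j(angles): joint-space move.
- ctrl.release() and ctrl.close_gripper(): open the fingers fully, or close them until they stop; the grip force is fixed at half the most.
- ctrl.hold(seconds).
- ctrl.solve_ik(position, orientation): joint angles nearest the present ones, or None.
- telemetry.observe(): the state.
- viewer.grab_frame(name): name is "scene" or "top"; returns a dict with "pixels" (420x560x3 uint8, blue, green, red), "vfov" (degrees; the focal length in pixels is half the picture's height over the tangent of half this angle, whatever the lens; pixels are square), "cx", "cy" (the principal point, pixels), "k1" (the pictures are not rectified: a ray, as slopes to the right and down, at radius r is drawn at 1 + k1 r^2 times it, then the intrinsics apply), "R" (3x3) and "t" (3): a world point X has camera coordinates R X + t. Camera axes: x right, y down, z forward; pixel columns grow to the right and rows downward; lengths in m; the calibration is good to about 2 mm. A picture is of the moment at which its call begins. There is no depth.
A pose or a line that the arm cannot do raises ctrl.IKError and nothing moves.
- ctrl.close_job(): hands the job in, once; it reports no verdict.
Trained networks look in a picture, given as the dict that the camera call returned (one of the last four; its "shot" number tells which), for a name from the list of things; names that differ only in an ending like _2 or _b are one class to them, and where a whole thing is asked for, a point or a joint stands for the part that bears it (a point fixed in the world has none). Each returns a list of dicts, best first, with "conf" (0 to 1); they miss things now and then, are a little off and sometimes report something else, mostly with a low value. They report only what shows in the picture. A call takes as long as a camera call. They do not tell look-alikes from the thing itself.
- viewer.look_for(picture, thing): "bbox" ([centre column, centre row, width, height] in pixels, round what is visible of it).
- viewer.regions_of(picture, thing): "region" (420x560 bool, what is visible of it) and "bbox" ([centre column, centre row, width, height] in pixels, round what is visible of it).
The state is a dict: "clock": time; "qpos": joint angles; "joint_vel": joint speeds; "effort": joint torques, N m; "tool_pos": TCP position; "eef_rot": TCP orientation; "ft_force": force on the tool from outside, world axes, zero at the start; "ft_torque": the same for the moment, N m; "opening": opening from 0.0 (shut) to 1.0 (fully open).
Only numpy, scipy, OpenCV 4.12 (cv2) and the standard library are available. Lean on these libraries where they do the work, as an engineer would, in place of code of your own. Each camera call takes 0.05 s, during which the arm holds its last target.

## Working session

There is one attempt and no reset: what is moved stays moved. The work goes in short steps, each a Python script; the robot and the scene stay as the last script left them, time stands still between calls to the robot, and variables do not carry over. Pictures are saved under pics/ and viewed, and the job is handed in when it is done.

```bash
ls; mkdir -p pics
python3 - <<'E'
from workcell import ctrl, telemetry, viewer
import cv2,numpy as np
s=telemetry.observe();print(s['clock'],s['tool_pos'],s['eef_rot'],s['opening'],ctrl.tip_reach)
for n in ('scene','top'):
    f=viewer.grab_frame(n);cv2.imwrite(f'pics/{n}0.png',f['pixels']);print(n,f['vfov'],f['cx'],f['cy'],f['k1'],f['R'],f['t'])
E
```

```text
pics
0.0 [0.29390366 0.66225752 0.40354097] [-0.65116026 -3.07294197  0.00353367] 0.9958386557595424 0.1734
scene 44.01760597244788 280.01362702491093 211.9484372400073 -0.07565968941269068 [[-0.59137976  0.80614904 -0.0198422 ]
 [ 0.53394895  0.37302116 -0.75878438]
 [-0.60429173 -0.45932445 -0.65103959]] [ 0.35643111 -0.22362179  1.90165175]
top 44.32857435510267 277.66249847442447 212.83400409564325 -0.03032623785002573 [[-0.01791471 -0.99982092 -0.00609893]
 [-0.9924071   0.01852359 -0.12159373]
 [ 0.12168492  0.0038743  -0.99256122]] [0.01617816 0.6265503  1.91142082]
```

View pics/scene0.png

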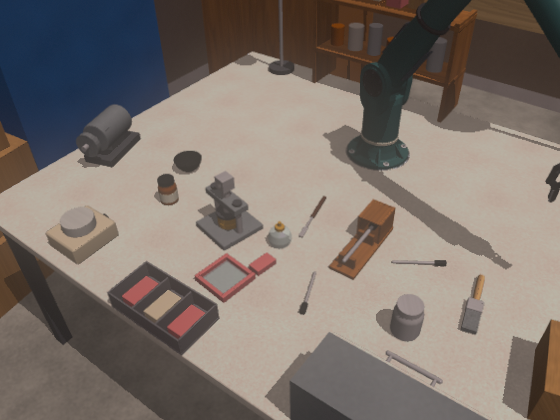

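View pics/top0.png

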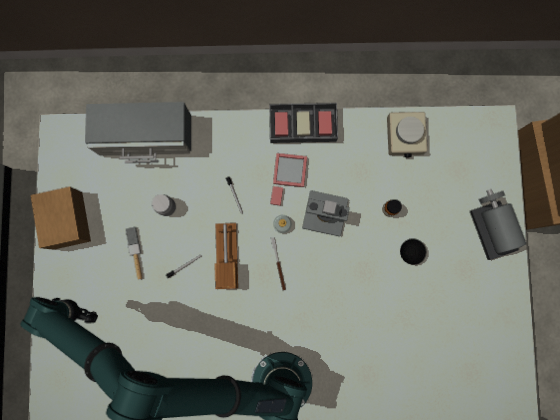

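The top view shows the rest and bar at about (227,255), the press at (328,212), the lamp at (283,224) and the knife at (278,263). The small look-alike bars lie at (185,265) and (233,195). Next I'll localise them.

```bash
cat > h.py <<'E'
from workcell import ctrl, telemetry, viewer
import cv2,numpy as np
from scipy.spatial.transform import Rotation as Ro
from scipy.optimize import least_squares
def K(f):
    F=f['pixels'].shape[0]/2/np.tan(np.radians(f['vfov'])/2)
    return np.array([[F,0,f['cx']],[0,F,f['cy']],[0,0,1.]])
def proj(f,X):
    X=np.atleast_2d(np.asarray(X,float))
    p,_=cv2.projectPoints(X,cv2.Rodrigues(np.array(f['R']))[0],np.array(f['t'],float),K(f),np.array([f['k1'],0,0,0.]))
    return p.reshape(-1,2)
def ray(f,uv):
    n=cv2.undistortPoints(np.array([[uv]],float),K(f),np.array([f['k1'],0,0,0.])).ravel()
    R=np.array(f['R']);d=R.T@np.array([n[0],n[1],1.]);o=-R.T@np.array(f['t'])
    return o,d/np.linalg.norm(d)
def atz(f,uv,z):
    o,d=ray(f,uv);return o+d*(z-o[2])/d[2]
def tri(f1,u1,f2,u2):
    a,d=ray(f1,u1);b,e=ray(f2,u2)
    s=np.linalg.lstsq(np.c_[d,-e],b-a,rcond=None)[0]
    p,q=a+d*s[0],b+e*s[1];return (p+q)/2,np.linalg.norm(p-q)
def crop(f,c,r,name,k=8):
    im=f['pixels'][max(0,c[1]-r):c[1]+r,max(0,c[0]-r):c[0]+r]
    cv2.imwrite('pics/'+name,cv2.resize(im,None,fx=k,fy=k,interpolation=cv2.INTER_CUBIC))
E
python3 - <<'E'
from h import *
import pickle
fs={n:viewer.grab_frame(n) for n in('scene','top')}
out={}
for n,f in fs.items():
    for th in ['bar_mid','bar_knob','press_eye','press','rest','rest_hood','spirit_lamp','wax_knife']:
        try:r=viewer.regions_of(f,th)
        except Exception as e: print(n,th,e);continue
        out[n,th]=r
        print(n,th,[(round(d['conf'],2),np.round(d['bbox'],1).tolist(),int(d['region'].sum())) for d in r[:4]])
pickle.dump((fs,out),open('d.pkl','wb'))
crop(fs['top'],(227,255),40,'topbar.png');crop(fs['top'],(328,212),35,'toppress.png')
crop(fs['scene'],(365,240),45,'scbar.png');crop(fs['scene'],(228,207),40,'scpress.png')
E
```

```text
scene bar_mid [(0.63, [308.2, 290.5, 13.3, 40.0], 133), (0.55, [361.4, 242.8, 35.7, 36.7], 223), (0.52, [419.3, 262.6, 52.2, 7.9], 148)]
scene bar_knob [(0.78, [357.1, 241.2, 34.6, 37.7], 181), (0.73, [421.5, 263.0, 49.7, 3.7], 184), (0.6, [306.4, 293.5, 16.5, 40.2], 166)]
scene press_eye [(0.85, [229.9, 209.3, 63.7, 74.5], 2691)]
scene press [(0.67, [229.1, 210.6, 70.1, 78.6], 2806)]
scene rest [(0.95, [360.1, 240.9, 61.1, 80.8], 2116)]
scene rest_hood [(0.73, [363.5, 241.5, 69.0, 78.3], 2199)]
scene spirit_lamp [(0.8, [283.1, 235.9, 26.8, 25.2], 470)]
scene wax_knife [(0.72, [313.1, 214.6, 24.4, 39.9], 170)]
top bar_mid [(0.62, [225.3, 242.9, 4.6, 40.5], 120), (0.58, [170.8, 273.8, 20.4, 4.2], 54), (0.39, [233.4, 195.6, 15.3, 35.6], 136), (0.27, [229.8, 254.2, 26.2, 67.7], 1432)]
top bar_knob [(0.69, [162.9, 206.6, 23.3, 23.7], 383), (0.55, [233.8, 193.9, 13.5, 34.1], 99), (0.54, [221.5, 243.6, -1.0, 33.3], 85)]
top press_eye [(0.89, [324.6, 215.7, 44.5, 44.8], 1525), (0.75, [392.3, 206.2, 20.2, 12.4], 263), (0.31, [283.6, 222.0, 18.7, 19.0], 271)]
top press [(0.92, [327.0, 214.1, 48.4, 45.7], 1567)]
top rest [(0.86, [228.0, 255.1, 25.0, 66.0], 1326)]
top rest_hood [(0.89, [227.5, 254.9, 22.0, 63.0], 1343)]
top spirit_lamp [(0.85, [282.6, 223.4, 18.8, 14.4], 281)]
top wax_knife [(0.43, [278.0, 263.4, 10.7, 49.1], 78)]
```

```bash
cd pics; python3 -c "
import cv2,numpy as np
I=[cv2.resize(cv2.imread(n),(400,300) if 0 else (300,300)) for n in ['topbar.png','scbar.png','toppress.png','scpress.png']]
cv2.imwrite('m.png',np.vstack([np.hstack(I[:2]),np.hstack(I[2:])]))"
```

```text
(no output)
```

View pics/m.png

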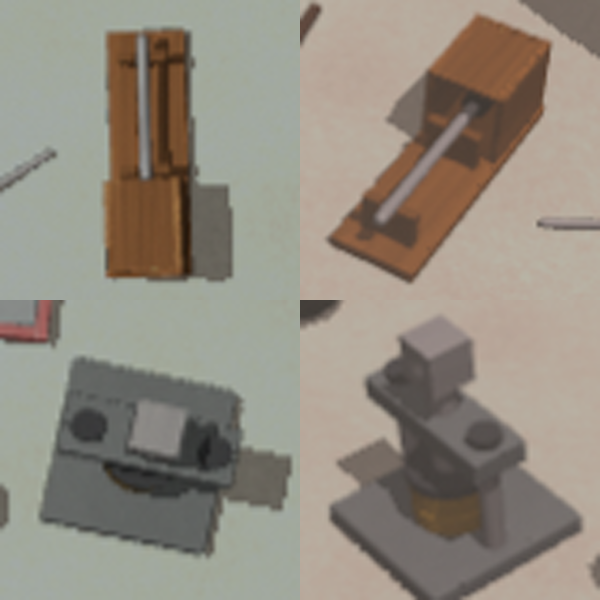

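The 2x2 montage shows the bar lying in the notched blocks with its knob under the hood, and the square head on top of the press. I'll enlarge these to read corners for a model fit.

```bash
cat > g.py <<'E'
from h import *
import pickle
fs,out=pickle.load(open('d.pkl','rb'))
def g(n,x0,y0,w,h,k,name,pts=None,grid=True):
    im=fs[n]['pixels'][y0:y0+h,x0:x0+w]
    im=cv2.resize(im,None,fx=k,fy=k,interpolation=cv2.INTER_CUBIC)
    im=cv2.convertScaleAbs(im,alpha=1.4)
    if grid:
      for i in range(0,w,5):
        cv2.line(im,(i*k,0),(i*k,h*k),(0,255,255) if i%10==0 else (90,160,90),1)
        if i%10==0: cv2.putText(im,str(x0+i),(i*k,10),0,.35,(0,0,255),1)
      for i in range(0,h,5):
        cv2.line(im,(0,i*k),(w*k,i*k),(0,255,255) if i%10==0 else (90,160,90),1)
        if i%10==0: cv2.putText(im,str(y0+i),(0,i*k+10),0,.35,(0,0,255),1)
    # line at i*k corresponds to pixel coord i-0.5
    for a,b in (pts or []):
        q=[tuple(int(round((c-o+.5)*k)) for c,o in zip(p,(x0,y0))) for p in (a,b)]
        cv2.line(im,q[0],q[1],(0,0,255),1)
    cv2.imwrite('pics/'+name,im)
E
python3 - <<'E'
from g import *
g('top',210,218,40,75,8,'gt_bar.png'); g('top',300,185,60,55,10,'gt_press.png')
g('scene',325,198,75,80,7,'gs_bar.png'); g('scene',190,165,75,85,7,'gs_press.png')
E
```

```text
(no output)
```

View pics/gt_bar.png

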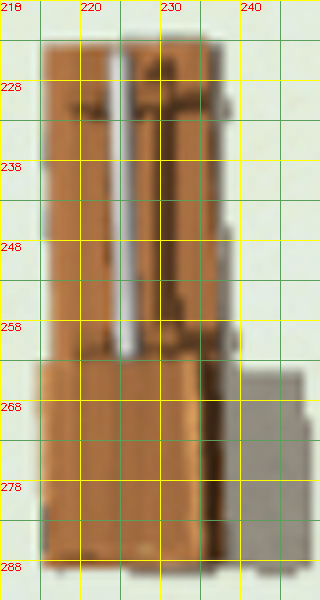

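View pics/gt_press.png

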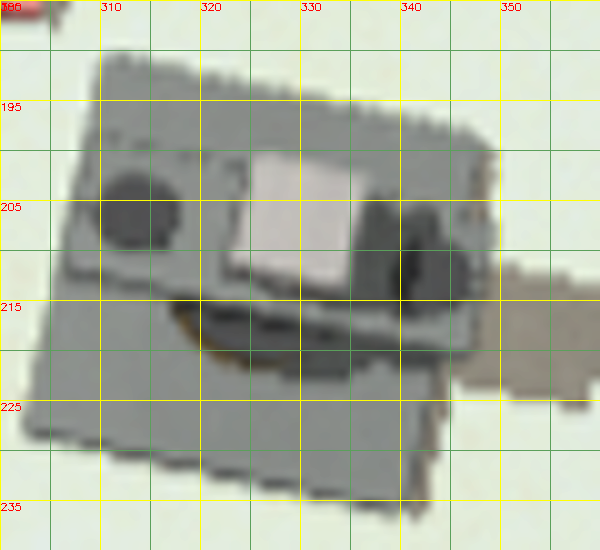

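View pics/gs_bar.png

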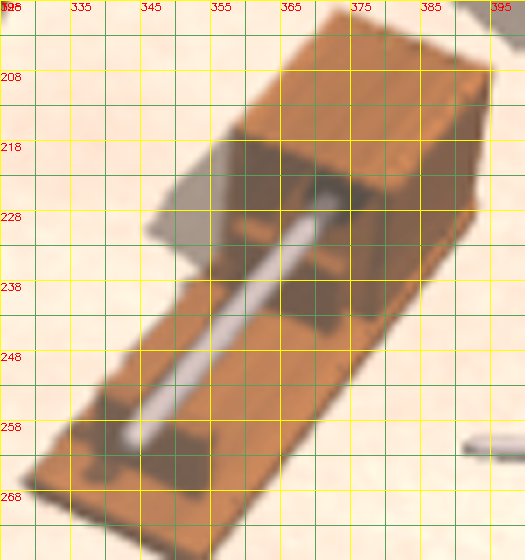

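View pics/gs_press.png

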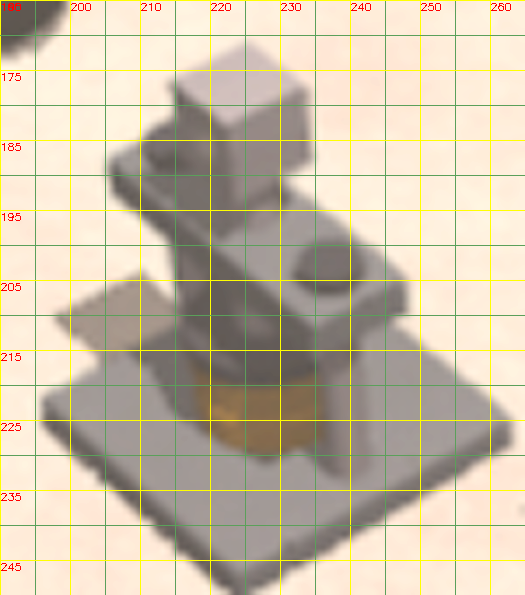

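```bash
cat > fit.py <<'E'
from g import *
def P(p,L): c,s=np.cos(p[2]),np.sin(p[2]); L=np.array(L,float); return np.c_[c*L[:,0]-s*L[:,1]+p[0],s*L[:,0]+c*L[:,1]+p[1],L[:,2]]
# order per face: corners (+x+y),( +x,-y),(-x,-y),(-x,+y)
sq=lambda h,z:[(h,h,z),(h,-h,z),(-h,-h,z),(-h,h,z)]
press=[('top',sq(.02,.195),[(325.4,200.2),(336.5,202.2),(334.8,213.7),(323.2,211.5)]),
('top',sq(.075,.02),[(310,190.5),(349.5,198.5),(341.5,236.5),(302.2,228)]),
('scene',[(.02,.02,.195),(.02,-.02,.195),(-.02,-.02,.195),(-.02,.02,.195)],None),]
hood=lambda z:[(-.144,.037,z),(-.144,-.037,z),(-.238,-.037,z),(-.238,.037,z)]
rest=[('top',[(.01,.04,.012),(.01,-.04,.012)],[(215.4,223.6),(236,222.7)]),
('top',hood(.087),[(215,263.2),(235,262.7),(235.6,288.6),(215.2,288.9)]),
('scene',hood(.087),[(358.3,215.9)[::1],(381.4,225.1),(395.3,208),(373,199.4)]),
('scene',[(.01,.04,.012),(.01,-.04,.012)],[(328.1,266.6),(354.3,277.3)])]
# scene: image left is -y?? resolved by ordering below
sc_h=[(225.3,171.1),(234.3,177.9),(222.3,182.9),(214.3,176.7)]
sc_b=[(196,222.9),(263.1,225.7),(224.6,247.1)]
def order(f,p,L,uv):
    pr=proj(f,P(p,L));uv=np.array(uv)
    from scipy.optimize import linear_sum_assignment as lsa
    pc=pr-pr.mean(0) if len(L)==len(uv) else pr; uc=uv-uv.mean(0) if len(L)==len(uv) else uv
    D=np.linalg.norm(pc[:,None]-uc[None],axis=2);i,j=lsa(D);return [L[k] for k in i],uv[j]
def fit(p0,obs):
    p=np.array(p0,float)
    for _ in range(3):
        o=[(n,)+tuple(order(fs[n],p,L,uv)) for n,L,uv in obs]
        r=lambda p:np.concatenate([(proj(fs[n],P(p,L))-(uv-.5)).ravel() for n,L,uv in o])
        s=least_squares(r,p,loss='soft_l1');p=s.x
    return p,s,o
press[2]=('scene',sq(.02,.195),sc_h); press.append(('scene',sq(.075,.02),sc_b))
h0=atz(fs['top'],(330,207),.195);r0=atz(fs['top'],(225,224),.045)
pp,sp,op=fit([h0[0],h0[1],-.15],press);rr,sr,orr=fit([r0[0],r0[1],0],rest)
if __name__=='__main__':
    np.set_printoptions(precision=3,suppress=True)
    print('press',pp,'\n',sp.fun.reshape(-1,2).T);print('rest',rr,'\n',sr.fun.reshape(-1,2).T)
    # separate per-camera fits
    for nm,p,ob in(('press',pp,press),('rest',rr,rest)):
        for n in('top','scene'):
            print(nm,n,fit(p,[o for o in ob if o[0]==n])[0])
    print('press head only',fit(pp,[press[0],press[2]])[0],'top',fit(pp,[press[0]])[0],'sc',fit(pp,[press[2]])[0])
    print('tip top@.045',atz(fs['top'],(224.4,224.1),.045),'scene',atz(fs['scene'],(343.4,260.4),.045))
    def edges(p,boxes):
        E=[]
        for (a,b,c,d,e,f) in boxes:
            V=[(x,y,z) for x in(a,b) for y in(c,d) for z in(e,f)]
            E+=[(V[i],V[j]) for i in range(8) for j in range(i) if sum(u!=v for u,v in zip(V[i],V[j]))==1]
        return E
    for n,w1,w2 in(('top',(210,218,40,75,8),(300,185,60,55,10)),('scene',(325,198,75,80,7),(190,165,75,85,7))):
        for nm,p,bx,w in(('rest',rr,[(-.24,.01,-.04,.04,0,.012),(-.238,-.144,-.037,.037,.012,.087),(-.17,0,-.006,.006,.039,.051),(-.025,-.015,-.025,.025,.012,.047)],w1),('press',pp,[(-.075,.075,-.075,.075,0,.02),(-.025,.025,-.075,.075,.127,.127),(-.02,.02,-.02,.02,.155,.195)],w2)):
            L=[(proj(fs[n],P(p,[a]))[0],proj(fs[n],P(p,[b]))[0]) for a,b in edges(p,bx)]
            g(n,*w,f'ov_{n}_{nm}.png',L,False)
E
python3 fit.py; cd pics; python3 -c "
import cv2,numpy as np
def f(n):
    i=cv2.imread(n);s=380/max(i.shape[:2]);i=cv2.resize(i,None,fx=s,fy=s);return cv2.copyMakeBorder(i,0,300-i.shape[0] if i.shape[0]<300 else 0,0,400-i.shape[1],0)[:380]
I=[cv2.resize(f(f'ov_{c}_{n}.png'),(400,300)) if 0 else f(f'ov_{c}_{n}.png') for n in('rest','press') for c in('top','scene')]
H=max(i.shape[0] for i in I);I=[cv2.copyMakeBorder(i,0,H-i.shape[0],0,0,0) for i in I]
cv2.imwrite('ov.png',cv2.resize(np.vstack([np.hstack(I[:2]),np.hstack(I[2:])]),(800,760))[:,:]);cv2.imwrite('ov1.png',np.hstack(I[:2]));cv2.imwrite('ov2.png',np.hstack(I[2:]))"
```

```text
press [ 0.628 -0.176 -0.223] 
 [[-0.182 -0.016 -0.509 -0.204  0.071 -1.039 -0.459  0.116  0.325  0.064
   0.375 -0.287 -0.56  -0.727  0.664]
 [-0.256  0.053 -0.289 -0.411 -0.6   -0.744 -0.488  0.011 -0.301 -0.385
  -0.394 -1.081 -0.387 -1.557 -2.094]]
rest [0.588 0.206 0.024] 
 [[-0.081  0.18  -0.294 -0.048  0.2    0.237 -0.006  0.017  0.238  0.415
  -0.194  0.911]
 [-0.473 -0.464 -0.277 -0.631 -0.552 -0.002  0.082 -0.187 -0.784 -0.628
  -0.034 -1.096]]
press top [ 0.626 -0.177 -0.228]
press scene [ 0.63  -0.173 -0.221]
rest top [0.586 0.206 0.021]
rest scene [0.59  0.207 0.027]
press head only [ 0.628 -0.176 -0.215] top [ 0.627 -0.177 -0.201] sc [ 0.63  -0.174 -0.235]
tip top@.045 [0.587 0.206 0.045] scene [0.588 0.206 0.045]
```

View pics/ov1.png

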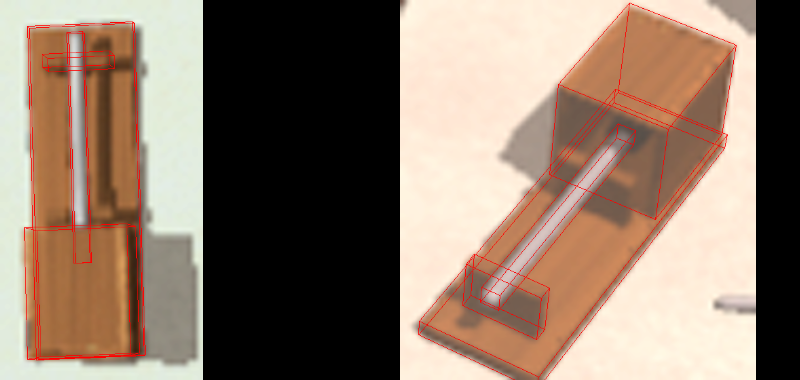

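View pics/ov2.png

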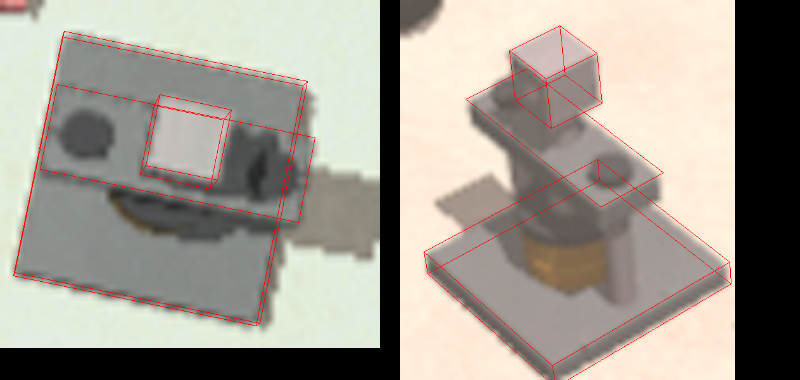

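The overlays match to within about 1 px (2–3 mm), and the tip reads (0.587, 0.206) in both cameras. The press yaw is about −0.225 rad and the rest yaw about 0.024, both inside the stated limits. Next I'll check reach for the whole plan.

```bash
cat > plan.py <<'E'
from h import *
np.set_printoptions(precision=3,suppress=True)
TIP=np.array([.587,.206]);RY=.024;EYE=np.array([.6285,-.1755]);PY=-.225
G=.092  # grasp distance behind tip
def ori(yaw,flip=True,pitch=0.):
    a=np.array([np.cos(yaw),np.sin(yaw),0]);z=np.array([0,0,-1.]);x=-a if flip else a
    R=Ro.from_matrix(np.c_[x,np.cross(z,x),z])
    return R
def tcp(gp,R): return np.asarray(gp)-R.apply([0,0,.155])
def along(o,yaw,d,z): return np.array([o[0]+d*np.cos(yaw),o[1]+d*np.sin(yaw),z])
E
python3 - <<'E'
from plan import *
for fl in(True,False):
  for nm,o,yw,d,z in[('rest',TIP,RY,-G,.045),('above',TIP,RY,-G,.25),('drawn',TIP,RY,-G+.09,.063),('drawnup',TIP,RY,-G+.09,.22),('pre',EYE,PY,-.06-G,.175),('prehi',EYE,PY,-.06-G,.22),('in',EYE,PY,-.036,.175),('knob',EYE,PY,-.15,.16),('knobhi',EYE,PY,-.15,.28),('home',EYE,PY,-.045,.175)]:
    R=ori(yw,fl);print(fl,nm,along(o,yw,d,z),ctrl.solve_ik(tcp(along(o,yw,d,z),R),R.as_rotvec()))
E
```

```text
True rest [0.495 0.204 0.045] [-0.437  0.683 -0.053  2.151  0.109  0.31   1.013]
True above [0.495 0.204 0.25 ] [-0.499  0.354  0.03   2.037 -0.015  0.751  1.136]
True drawn [0.585 0.206 0.063] [-0.369  0.711 -0.061  1.956  0.087  0.477  1.102]
True drawnup [0.585 0.206 0.22 ] [-0.406  0.493 -0.008  1.878  0.005  0.77   1.178]
True pre [ 0.48  -0.142  0.175] [ 0.044  0.433  0.199  2.177 -0.161  0.545  1.709]
True prehi [ 0.48  -0.142  0.22 ] [-0.059  0.369  0.328  2.145 -0.192  0.654  1.747]
True in [ 0.593 -0.167  0.175] [ 0.088  0.552  0.16   1.924 -0.134  0.676  1.676]
True knob [ 0.482 -0.142  0.16 ] [ 0.078  0.458  0.156  2.181 -0.141  0.511  1.687]
True knobhi [ 0.482 -0.142  0.28 ] [-0.186  0.297  0.479  2.086 -0.189  0.799  1.753]
True home [ 0.585 -0.165  0.175] [ 0.085  0.542  0.163  1.944 -0.136  0.666  1.678]
False rest [0.495 0.204 0.045] [-0.758  0.729  0.398  2.165 -0.756  0.386 -1.283]
False above [0.495 0.204 0.25 ] [-1.049  0.451  0.783  2.058 -0.442  0.803 -1.548]
False drawn [0.585 0.206 0.063] [-0.773  0.79   0.54   1.974 -0.73   0.579 -1.278]
False drawnup [0.585 0.206 0.22 ] [-0.906  0.6    0.735  1.9   -0.53   0.846 -1.441]
False pre [ 0.48  -0.142  0.175] [-0.318  0.522  0.706  2.191 -0.589  0.622 -0.98 ]
False prehi [ 0.48  -0.142  0.22 ] [-0.542  0.572  1.059  2.162 -0.709  0.811 -0.823]
False in [ 0.593 -0.167  0.175] [-0.32   0.685  0.791  1.941 -0.676  0.802 -0.943]
False knob [ 0.482 -0.142  0.16 ] [-0.262  0.532  0.629  2.195 -0.576  0.579 -1.   ]
False knobhi [ 0.482 -0.142  0.28 ] [-0.547  0.421  1.003  2.098 -0.47   0.864 -1.064]
False home [ 0.585 -0.165  0.175] [-0.322  0.673  0.786  1.962 -0.671  0.788 -0.943]
```

Run:
```python
from plan import *
R=ori(RY)
ctrl.move_ptp(tcp(along(TIP,RY,-G,.19),R),R.as_rotvec())
print(telemetry.observe()['clock'])
ctrl.line_to(tcp(along(TIP,RY,-G,.045),R),vel=.12)
s=telemetry.observe();print(s['clock'],s['tool_pos'],s['ft_force'])
f=viewer.grab_frame('scene');crop(f,(360,235),45,'pregrasp.png',7)
f=viewer.grab_frame('top');crop(f,(227,255),45,'pregrasp_t.png',7)
```

```text
2.8333
4.1917 [0.495 0.204 0.201] [-0.635  0.014  0.679]
```

View pics/pregrasp.png

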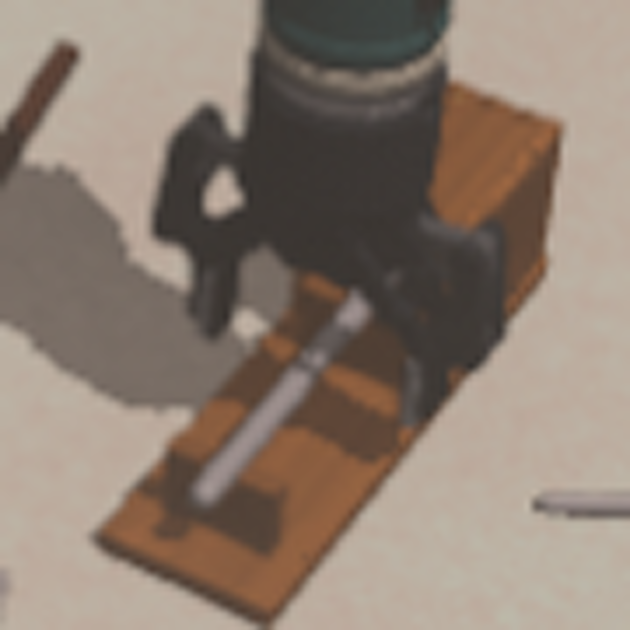

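The fingers straddle the rod between the two blocks, so I'll grip, raise 18 mm and look.

Run:
```python
from plan import *
R=ori(RY)
ctrl.close_gripper();s=telemetry.observe();print(s['clock'],s['opening'],s['ft_force'],s['ft_torque'])
ctrl.line_to(tcp(along(TIP,RY,-G,.0625),R),vel=.05)
s=telemetry.observe();print(s['clock'],s['opening'],s['tool_pos'],s['ft_force'],s['ft_torque'])
f=viewer.grab_frame('scene');crop(f,(360,235),45,'lift.png',7)
```

```text
4.975 0.11563058624713941 [-0.802 -0.527  1.67 ] [-0.093  0.038  0.074]
5.475 0.11584052987473843 [0.495 0.204 0.218] [ 0.574  0.208 -1.759] [ 0.006 -0.003 -0.035]
```

View pics/lift.png

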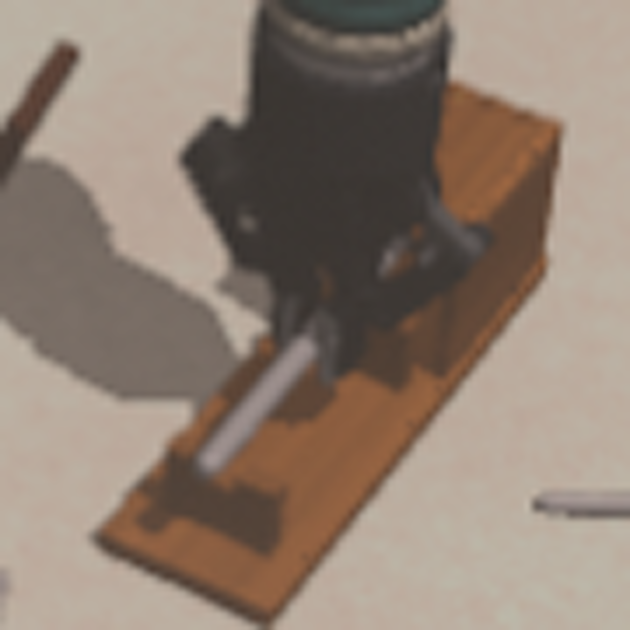

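The bar is held (wrist load −1.8 N, which matches 170 g) and has risen. I'll draw it out while watching the force.

Run:
```python
from plan import *
R=ori(RY)
for d in(.02,.045,.07,.092):
    ctrl.line_to(tcp(along(TIP,RY,-G+d,.0625),R),vel=.07)
    s=telemetry.observe();print(d,s['clock'],s['ft_force'],s['ft_torque'])
    if np.linalg.norm(s['ft_force']-np.array([0,0,-1.7]))>6: print('STOP');break
else:
    ctrl.line_to(tcp(along(TIP,RY,-G+.092,.22),R),vel=.15)
    s=telemetry.observe();print(s['clock'],s['opening'],s['ft_force'],s['ft_torque'])
f=viewer.grab_frame('scene');crop(f,(350,220),60,'drawn.png',6)
```

```text
0.02 5.9583 [ 0.146  0.176 -1.721] [-0.005 -0.04   0.003]
0.045 6.4667 [-0.089  0.39  -2.038] [0.015 0.017 0.034]
0.07 6.975 [-16.667   0.634  10.133] [ 0.186  3.779 -0.011]
STOP
```

View pics/drawn.png

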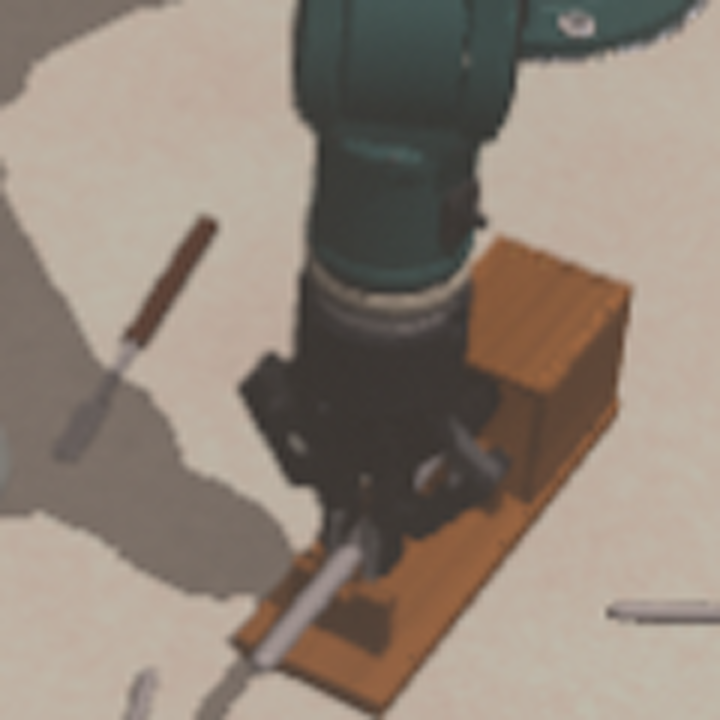

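The image shows the fingers up against the front notched block. The cause is that my fingertips (axis − 18 mm = 44 mm) sit lower than the block top (47 mm). I'll back off, set the bar back in its notches, and re-grip with the rod nearer the fingertips.

Run:
```python
from plan import *
R=ori(RY)
ctrl.line_to(tcp(along(TIP,RY,-G+.045,.0625),R),vel=.07)
s=telemetry.observe();print(s['clock'],s['opening'],s['tool_pos'],s['ft_force'],s['ft_torque'])
f=viewer.grab_frame('scene');crop(f,(355,235),45,'back.png',7)
f=viewer.grab_frame('top');crop(f,(227,245),45,'back_t.png',7)
```

```text
7.5333 0.11518034881784976 [0.541 0.205 0.218] [-0.216 -0.1   -0.847] [-0.009 -0.023  0.016]
```

View pics/back.png

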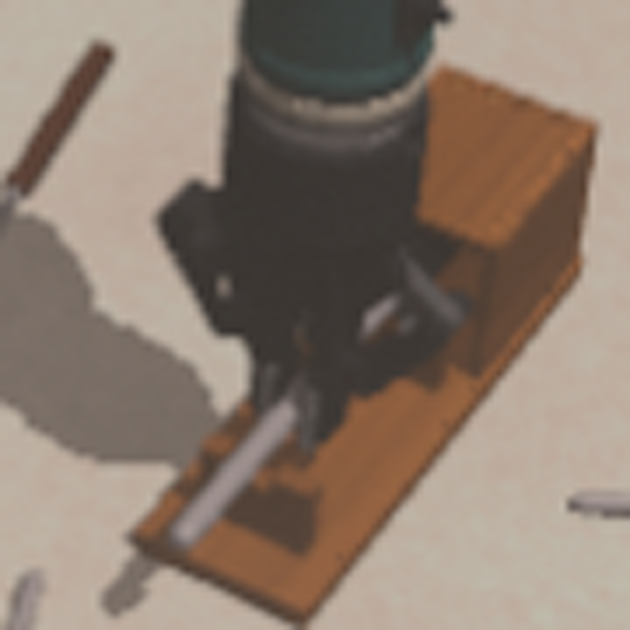

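Run:
```python
from plan import *
R=ori(RY)
f=viewer.grab_frame('scene');print('tip pred',proj(f,along(TIP,RY,.045,.0625)),'seen ~ (336,266.6)')
ctrl.line_to(tcp(along(TIP,RY,-G,.0625),R),vel=.1)
s=telemetry.observe();print(s['clock'],s['ft_force'],s['ft_torque'])
if np.abs(s['ft_force']).max()<5:
    ctrl.line_to(tcp(along(TIP,RY,-G,.0455),R),vel=.05)
    s=telemetry.observe();print(s['clock'],s['ft_force'],s['ft_torque'])
f=viewer.grab_frame('scene');crop(f,(360,235),45,'redown.png',7)
```

```text
tip pred [[335.624 265.784]] seen ~ (336,266.6)
8.2833 [-0.507  0.058 -2.276] [ 0.042 -0.022  0.011]
8.775 [ 1.082 -0.061  1.499] [-0.042 -0.081 -0.076]
```

View pics/redown.png

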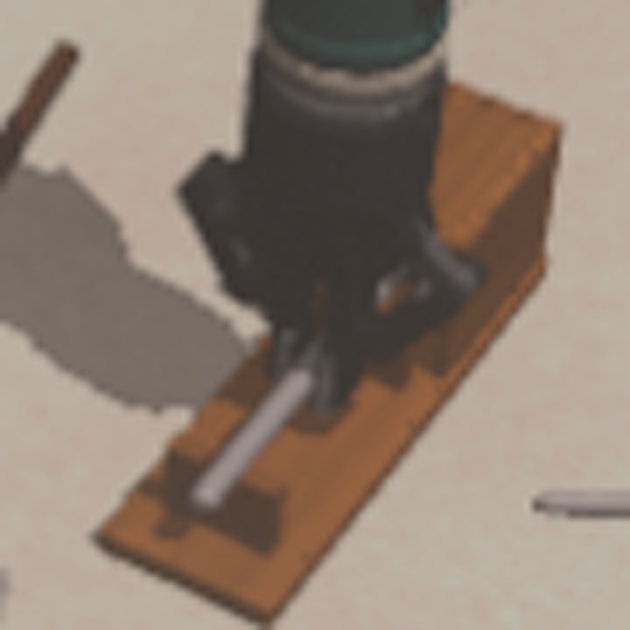

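The bar is back in its notches, with the tip where it was before. Next I'll re-grip 7 mm nearer the fingertips, lift and draw.

Run:
```python
from plan import *
R=ori(RY);E=.007
ctrl.release()
ctrl.line_to(tcp(along(TIP,RY,-G,.045+E),R),vel=.05)
ctrl.close_gripper();s=telemetry.observe();print(s['clock'],s['opening'],s['ft_force'],s['ft_torque'])
ctrl.line_to(tcp(along(TIP,RY,-G,.063+E),R),vel=.05)
s=telemetry.observe();print(s['clock'],s['opening'],s['tool_pos'],s['ft_force'],s['ft_torque'])
ok=s['ft_force'][2]<-.8
for d in(.045,.055,.065,.08,.092):
    if not ok: break
    ctrl.line_to(tcp(along(TIP,RY,-G+d,.063+E),R),vel=.07)
    s=telemetry.observe();print(d,s['clock'],s['ft_force'],s['ft_torque'])
    ok=np.linalg.norm(s['ft_force']-np.array([0,0,-1.7]))<5
f=viewer.grab_frame('scene');crop(f,(350,235),50,'drawn2.png',7)
```

```text
10.5083 0.11337648924295801 [-0.713  0.139  1.181] [-0.062  0.034 -0.01 ]
11.0167 0.11440164547924306 [0.495 0.204 0.225] [ 0.702 -0.074 -2.092] [ 0.052 -0.021 -0.011]
0.045 11.8083 [-0.408 -0.456 -2.531] [ 0.024 -0.018  0.021]
0.055 12.1 [ 0.278  0.321 -2.076] [-0.046  0.059 -0.015]
0.065 12.3917 [-1.358  0.561 -2.489] [-0.055  0.044  0.014]
0.08 12.7583 [ 0.122  0.008 -1.31 ] [ 0.023  0.037 -0.019]
0.092 13.0833 [-0.322 -0.095 -1.207] [-0.003  0.026  0.012]
```

View pics/drawn2.png

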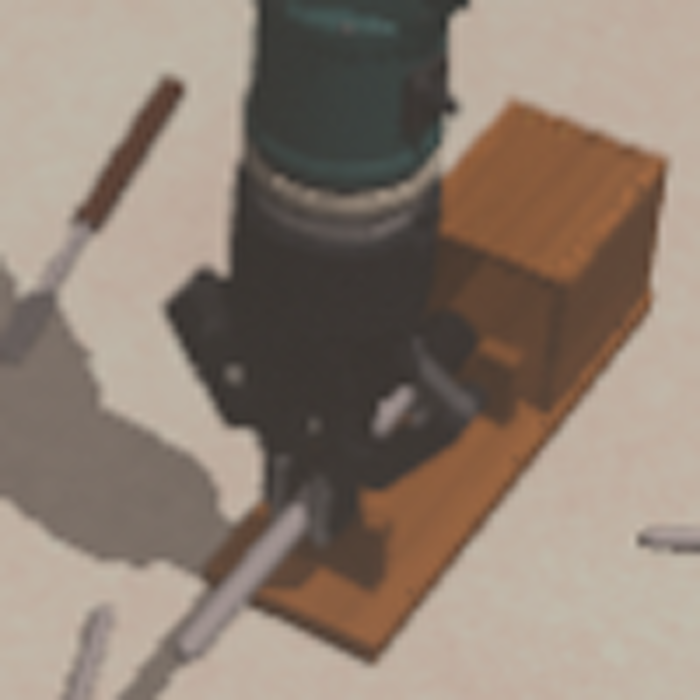

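The knob is clear of the hood and the bar hangs free. I'll lift it and carry it to a stand-off in front of the eye.

Run:
```python
from plan import *
R=ori(RY);E=.007
ctrl.line_to(tcp(along(TIP,RY,-G+.092,.235+E),R),vel=.2)
R=ori(PY)
ctrl.move_ptp(tcp(along(EYE,PY,-.06-G,.235+E),R),R.as_rotvec())
ctrl.line_to(tcp(along(EYE,PY,-.045-G,.175+E),R),vel=.12)
ctrl.hold(.3)
s=telemetry.observe();print(s['clock'],s['opening'],s['tool_pos'],tcp(along(EYE,PY,-.045-G,.175+E),R),s['ft_force'],s['ft_torque'])
import pickle
fs={n:viewer.grab_frame(n) for n in('scene','top')}
pickle.dump((fs,{}),open('d2.pkl','wb'))
import g; g.fs=fs
g.g('scene',200,150,70,70,8,'pre_s.png'); g.g('top',300,190,50,60,10,'pre_t.png')
for n in fs: print(n,'tip',proj(fs[n],along(EYE,PY,-.045,.175)),'eye mouth',proj(fs[n],along(EYE,PY,-.02,.175)))
```

```text
16.4667 0.11404389396073766 [ 0.495 -0.145  0.338] [ 0.495 -0.145  0.337] [-0.041  0.495 -1.599] [0.017 0.015 0.064]
scene tip [[236.655 175.533]] eye mouth [[229.758 179.028]]
top tip [[326.134 219.108]] eye mouth [[327.517 212.186]]
```

View pics/pre_s.png

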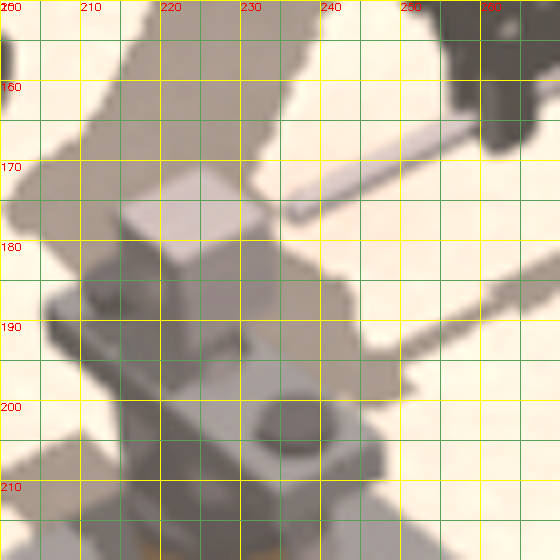

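View pics/pre_t.png

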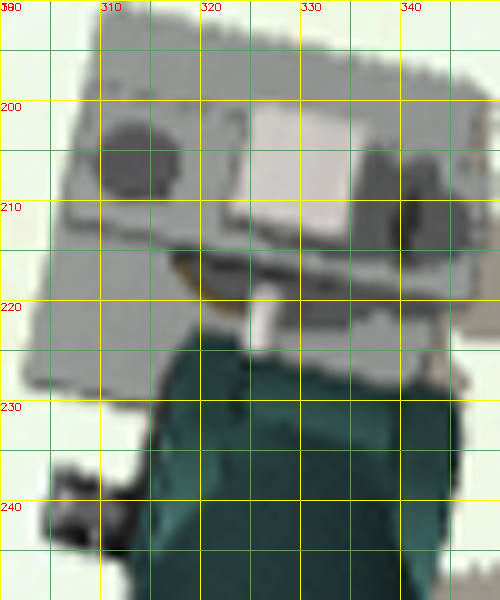

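At the stand-off, the bar tip shows at about (235.7,175.8) in scene and (326,218) in top. It lies on the predicted axis to within 0.2 px, and about 3–4 mm further forward than assumed. The two cameras disagree sideways on the head by about 3.7 mm, so I'll refine the head edges to sub-pixel.

```bash
cat > edge.py <<'E'
from fit import *
from scipy.ndimage import map_coordinates, gaussian_filter
def edgepts(n,p,segs,span=2.5,im=None):
    """for each 3D seg -> list of (t-point 3D local, normal2D, offset px)"""
    f=fs[n];im=gaussian_filter(cv2.cvtColor(f['pixels'],cv2.COLOR_BGR2GRAY).astype(float),.5)
    res=[]
    for a,b in segs:
        for t in np.linspace(.15,.85,9):
            L=np.array(a)*(1-t)+np.array(b)*t
            q=proj(f,P(p,[L]))[0];e=proj(f,P(p,[b]))[0]-proj(f,P(p,[a]))[0];e/=np.linalg.norm(e);nn=np.array([-e[1],e[0]])
            s=np.arange(-span,span+.01,.1)
            v=map_coordinates(im,[q[1]+s*nn[1],q[0]+s*nn[0]],order=3)
            gd=np.abs(np.gradient(v)); k=gd.argmax()
            if 2<k<len(s)-3 and gd[k]>1:
                w=slice(max(0,k-6),k+7); off=(s[w]*gd[w]).sum()/gd[w].sum()
                res.append((L,nn,q+off*nn))
    return res
def efit(p0,segs,its=6):
    p=np.array(p0,float)
    for i in range(its):
        d=[(n,edgepts(n,p,S,2.5 if i<3 else 1.5)) for n,S in segs.items()]
        r=lambda p:np.concatenate([[(proj(fs[n],P(p,[L]))[0]-m)@nn for L,nn,m in D] for n,D in d])
        s=least_squares(r,p,loss='soft_l1',f_scale=.3);p=s.x
    return p,np.sqrt(np.mean(s.fun**2)),len(s.fun)
h=.02;z=.195
c=[(h,h,z),(h,-h,z),(-h,-h,z),(-h,h,z)]
top=[(c[i],c[(i+1)%4]) for i in range(4)]
b=[(x*.075,y*.075,.02) for x,y in((1,1),(1,-1),(-1,-1),(-1,1))]
if __name__=='__main__':
    np.set_printoptions(precision=4,suppress=True)
    lat=lambda p:(p[0]*np.sin(.225)+p[1]*np.cos(.225))
    for nm,S in(('top head',{'top':top}),('scene head',{'scene':top}),('both',{'top':top,'scene':top})):
        p,e,k=efit(pp,S);print(nm,p,e,k,'lat',lat(p))
E
python3 edge.py
```

```text
top head [ 0.6265 -0.1767 -0.2444] 0.13840346552645447 36 lat -0.03249937973014186
scene head [ 0.6289 -0.1754 -0.2342] 0.06961052591569508 34 lat -0.030658867593472583
both [ 0.6277 -0.1763 -0.245 ] 0.2811556946951303 71 lat -0.03177265165118831
```

Both cameras now agree within 2 mm: eye at (0.6277, −0.1763), yaw about −0.235. I'll start inserting in small steps with force checks.

```bash
sed -i 's/^TIP=.*/TIP=np.array([.587,.206]);RY=.024;EYE=np.array([.6277,-.1763]);PY=-.235/' plan.py
python3 - <<'E'
from plan import *
np.set_printoptions(precision=4,suppress=True)
R=ori(PY);E=.007
for d in(-.035,-.022,-.014,-.006,.004,.014,.024):
    t=tcp(along(EYE,PY,d-G,.175+E),R)
    ctrl.line_to(t,vel=.05,attitude=R.as_rotvec())
    s=telemetry.observe();print(d,round(s['clock'],2),s['tool_pos']-t,s['ft_force'],s['ft_torque'])
    if np.linalg.norm(s['ft_force']-np.array([0,0,-1.7]))>5: print('STOP');break
fs={n:viewer.grab_frame(n) for n in('scene','top')}
import g; g.fs=fs
g.g('scene',200,150,70,70,8,'ins_s.png',grid=False)
E
```

```text
-0.035 16.91 [ 0.0006 -0.0001  0.    ] [-0.0979 -0.6168 -2.5097] [-0.0058  0.0574  0.0166]
-0.022 17.32 [ 0.0004 -0.0001 -0.    ] [-0.2654  0.9844 -2.3073] [ 0.03    0.0298 -0.0093]
-0.014 17.62 [ 0.0004 -0.0001  0.0001] [-0.48   -0.4929 -1.4909] [-0.0169 -0.0006 -0.0504]
-0.006 17.93 [ 0.0005 -0.0001  0.0001] [ 0.681  -0.0288 -2.3557] [ 0.0175 -0.0065  0.0263]
0.004 18.28 [ 0.0004 -0.0001  0.    ] [-0.0151 -0.971  -2.1858] [ 0.0132 -0.0647 -0.0033]
0.014 18.63 [ 0.0004 -0.0001  0.    ] [ 0.2963  0.6574 -1.6536] [-0.0341 -0.0002 -0.0021]
0.024 18.98 [ 0.0004 -0.0001  0.    ] [-0.3085  0.2844 -2.1211] [ 0.0387 -0.007   0.0845]
```

View pics/ins_s.png

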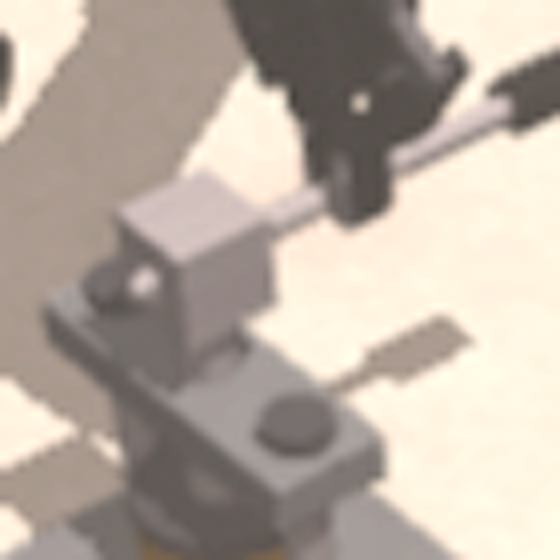

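The tip is coming out of the far side with no contact force. I'll push on until the fingers are near the head.

Run:
```python
from plan import *
R=ori(PY);E=.007;ok=True
for d in(.036,.046,.053):
    t=tcp(along(EYE,PY,d-G,.175+E),R)
    ctrl.line_to(t,vel=.05)
    s=telemetry.observe();print(d,round(s['clock'],2),s['ft_force'],s['ft_torque'])
    if np.linalg.norm(s['ft_force']-np.array([0,0,-1.7]))>5: print('STOP');ok=False;break
if ok:
    ctrl.release();ctrl.hold(.3)
    s=telemetry.observe();print(round(s['clock'],2),s['ft_force'])
    ctrl.line_to(tcp(along(EYE,PY,d-G,.29),R),vel=.2)
    ctrl.line_to(tcp(along(EYE,PY,-.20,.29),R),vel=.2)
    ctrl.hold(.2)
fs={n:viewer.grab_frame(n) for n in('scene','top')}
import pickle;pickle.dump((fs,{}),open('d3.pkl','wb'))
import g; g.fs=fs
g.g('scene',200,130,90,80,8,'rel_s.png'); g.g('top',290,185,60,70,8,'rel_t.png')
print(telemetry.observe()['clock'])
```

```text
0.036 19.48 [-0.647  0.093 -1.731] [ 0.034 -0.012  0.044]
0.046 19.82 [ 0.309  0.419 -1.875] [ 0.024 -0.026 -0.044]
0.053 20.12 [ 0.281 -0.025 -2.052] [ 0.004 -0.004 -0.002]
21.13 [-0.464  1.136 -0.466]
23.0833
```

View pics/rel_s.png

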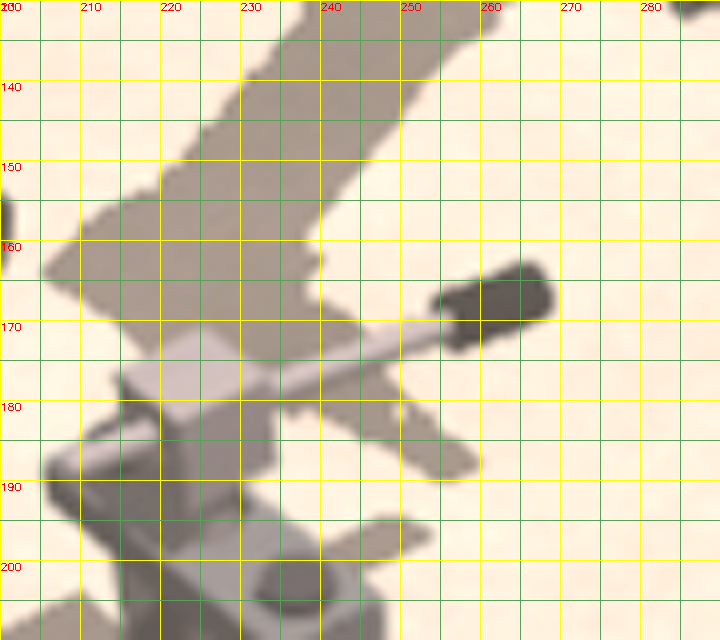

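View pics/rel_t.png

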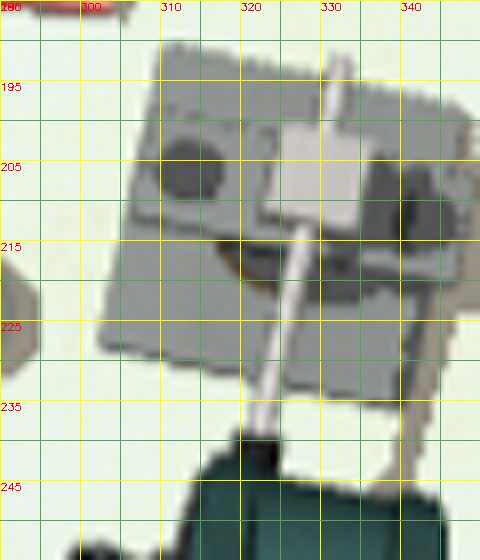

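The bar stayed in, sagging. The knob's centre is at about (260.5,167) in scene. I'll intersect that ray with the vertical plane through the hole's axis.

```bash
cat > kn.py <<'E'
from plan import *
import pickle,sys
fs=pickle.load(open('d3.pkl','rb'))[0]
def vplane(f,uv):
    o,d=ray(f,uv);n=np.array([-np.sin(PY),np.cos(PY),0]);e=np.r_[EYE,0]
    X=o+d*((e-o)@n)/(d@n);return X,(X-e)@np.array([np.cos(PY),np.sin(PY),0])
for nm,uv in(('knob c',(260.5,166.9)),('knob front',(254.3,169.6)),('knob rear',(267.3,164.5)),('tip',(207.5,187.2))):
    print(nm,*vplane(fs['scene'],uv))
r=viewer.grab_frame('scene')
for q in viewer.look_for(r,'bar_knob')[:3]:print(q)
for th in(0,4,5,6,7):
    t=np.radians(th)
    for dp in(.0565,):
        c=along(EYE,PY,0,.175);a=np.array([np.cos(PY)*np.cos(t),np.sin(PY)*np.cos(t),np.sin(t)])
        print(th,proj(fs['scene'],[c+a*(dp-.192),c+a*dp]))
E
python3 kn.py
```

```text
knob c [ 0.498 -0.145  0.163] -0.1330081096829422
knob front [ 0.521 -0.151  0.164] -0.10940311715033758
knob rear [ 0.473 -0.139  0.159] -0.15923634466756867
tip [ 0.683 -0.189  0.184] 0.056434059955782934
{'bbox': [236.9, 175.1, 64.9, 26.7], 'conf': 0.79}
{'bbox': [308.0, 293.2, 16.6, 42.6], 'conf': 0.76}
{'bbox': [315.6, 214.8, 20.1, 38.1], 'conf': 0.69}
0 [[260.975 163.323]
 [207.834 189.749]]
4 [[261.025 165.94 ]
 [207.721 188.627]]
5 [[261.011 166.603]
 [207.705 188.341]]
6 [[260.986 167.269]
 [207.695 188.052]]
7 [[260.95  167.938]
 [207.69  187.76 ]]
```

The knob is 134 mm from the eye at z ≈ 0.162, with about 5.3° of sag, which fits the known lengths. I'll grasp the knob, level it about the eye and push home with force checks.

Run:
```python
from plan import *
R=ori(PY);L0=.137;th=np.radians(5.3)
zk=.175-L0*np.tan(th)
ctrl.line_to(tcp(along(EYE,PY,-L0,.27),R),vel=.2)
ctrl.line_to(tcp(along(EYE,PY,-L0,zk),R),vel=.12)
s=telemetry.observe();print(round(s['clock'],2),s['ft_force'])
ctrl.close_gripper()
s=telemetry.observe();print(round(s['clock'],2),s['opening'],s['ft_force'],s['ft_torque'])
ctrl.hold(.1)
f=viewer.grab_frame('scene')
import g; g.fs={'scene':f}
g.g('scene',200,130,90,80,8,'kn_s.png',grid=False)
```

```text
24.72 [-0.578  0.114 -0.076]
25.31 0.2652271364231582 [ 0.017 -0.395 -0.063] [-0.054  0.013 -0.008]
```

View pics/kn_s.png

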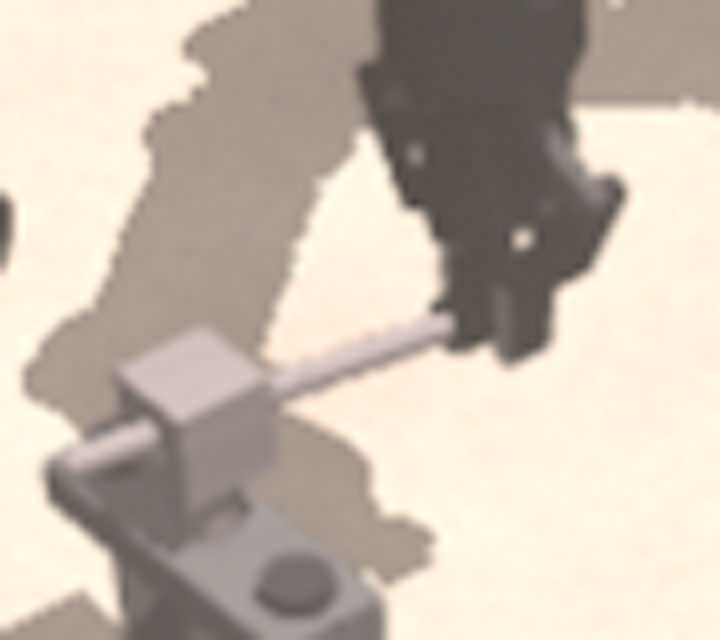

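The knob is gripped (opening 0.265, consistent with 24 mm). Next I'll level and push.

Run:
```python
from plan import *
R0=ori(PY);L0=.137/np.cos(np.radians(5.3));th=np.radians(5.3)
ah=np.array([np.cos(PY),np.sin(PY),0]);C=np.r_[EYE,.175]
k=np.cross(ah+np.array([0,0,.1]),ah);k/=np.linalg.norm(k)
def pose(res,L):
    Rr=Ro.from_rotvec(k*(th-res))*R0;a=ah*np.cos(res)+np.array([0,0,np.sin(res)])
    return tcp(C-a*L,Rr),Rr.as_rotvec()
def chk(tag):
    s=telemetry.observe();F=s['ft_force'];print(tag,round(s['clock'],2),F,s['ft_torque'],'axial',round(float(F@ah),2),round(s['opening'],3));return F
for res in np.radians([3,1]):
    t,o=pose(res,L0);ctrl.line_to(t,vel=.03,attitude=o);F=chk('lev')
    if np.linalg.norm(F)>12: break
else:
    for L in(.12,.10,.08,.065,.055):
        t,o=pose(res,L);ctrl.line_to(t,vel=.06,attitude=o);F=chk(L)
        if np.linalg.norm(F)>10: print('STOP');break
f=viewer.grab_frame('scene')
import g; g.fs={'scene':f}
g.g('scene',180,130,90,80,8,'push.png',grid=False)
```

```text
lev 25.88 [ 0.353  0.02  -0.927] [-0.063 -0.094  0.032] axial 0.34 0.26
lev 26.26 [ 1.165  0.246 -0.813] [-0.079 -0.162 -0.001] axial 1.08 0.262
0.12 26.7 [ 0.102  1.145 -0.483] [-0.036 -0.045 -0.03 ] axial -0.17 0.254
0.1 27.18 [ 1.002 -0.629  1.036] [-0.028 -0.186  0.008] axial 1.12 0.255
0.08 27.67 [ 0.867 -1.132  1.562] [-0.052 -0.237  0.001] axial 1.11 0.257
0.065 28.07 [ 0.476 -0.689  2.975] [-0.17  -0.154 -0.039] axial 0.62 0.259
0.055 28.38 [-2.279 -0.826  4.191] [-0.056  0.244 -0.046] axial -2.02 0.256
```

View pics/push.png

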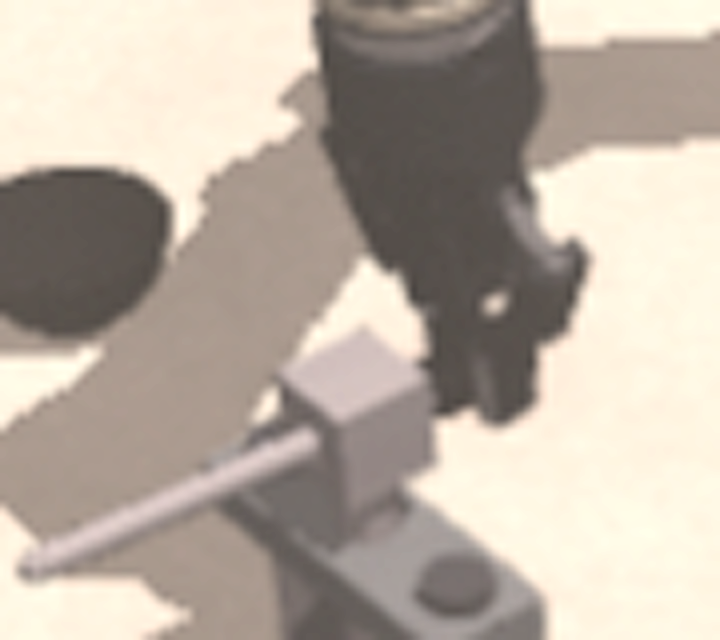

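It's nearly home. I'll finish in 2 mm steps until the axial force shows contact.

Run:
```python
from plan import *
R0=ori(PY);th=np.radians(5.3)
ah=np.array([np.cos(PY),np.sin(PY),0]);C=np.r_[EYE,.175]
k=np.cross(ah+np.array([0,0,.1]),ah);k/=np.linalg.norm(k)
def pose(res,L):
    Rr=Ro.from_rotvec(k*(th-res))*R0;a=ah*np.cos(res)+np.array([0,0,np.sin(res)])
    return tcp(C-a*L,Rr),Rr.as_rotvec()
for L in np.arange(.053,.036,-.002):
    t,o=pose(np.radians(1),L);ctrl.line_to(t,vel=.03,attitude=o)
    s=telemetry.observe();F=s['ft_force'];print(round(L,4),round(s['clock'],2),F,s['ft_torque'],'axial',round(float(F@ah),2),'err',((s['tool_pos']-t)@ah).round(4))
    if F@ah<-12 or np.linalg.norm(F)>20: break
fs={n:viewer.grab_frame(n) for n in('scene','top')}
import pickle;pickle.dump((fs,{}),open('d4.pkl','wb'))
import g; g.fs=fs
g.g('scene',180,140,80,70,10,'home.png',grid=False)
```

```text
0.053 28.68 [-2.843  0.653  6.464] [-0.027  0.528 -0.014] axial -2.92 err -0.0004
0.051 28.93 [-4.045  0.556  7.814] [ 0.008  0.772 -0.017] axial -4.06 err -0.0009
0.049 29.18 [-4.249  0.226  8.934] [0.086 0.871 0.025] axial -4.18 err -0.001
0.047 29.43 [-5.464  1.128  8.402] [ 0.096  0.955 -0.035] axial -5.58 err -0.0012
0.045 29.68 [-5.141  0.133  9.924] [ 0.106  1.072 -0.013] axial -5.03 err -0.0012
0.043 29.93 [-5.463  0.452  9.344] [ 0.137  1.139 -0.03 ] axial -5.42 err -0.0013
0.041 30.18 [-6.906 -0.03  12.051] [0.262 1.658 0.085] axial -6.71 err -0.0022
0.039 30.43 [-10.718   2.942  13.657] [0.445 2.292 0.047] axial -11.11 err -0.0035
0.037 30.68 [-13.052   2.901  17.165] [0.645 2.913 0.005] axial -13.37 err -0.0048
```

View pics/home.png

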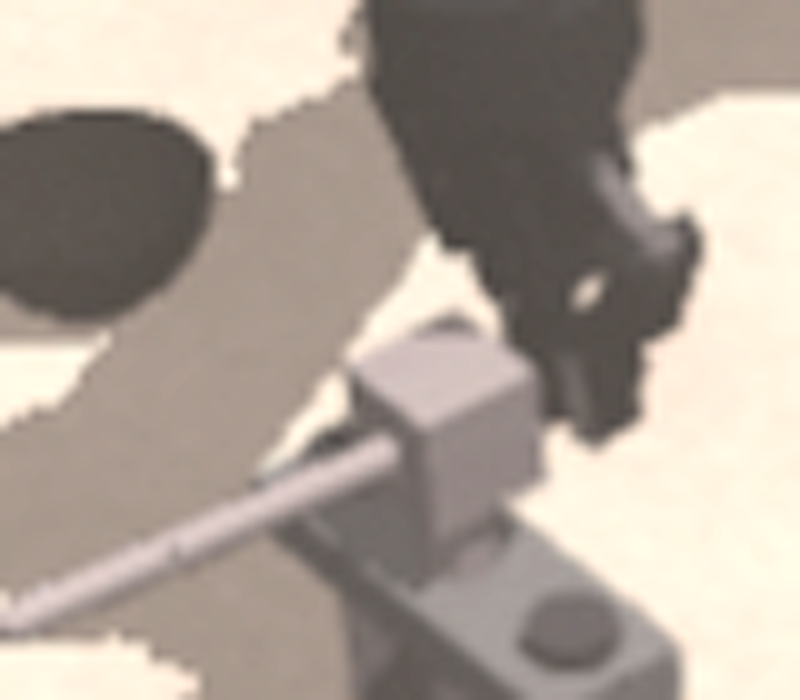

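Run:
```python
from plan import *
ctrl.release();ctrl.hold(.4)
s=telemetry.observe();print(round(s['clock'],2),s['ft_force'])
p=s['tool_pos'].copy();p[2]+=.10
ctrl.line_to(p,vel=.2)
p[0]-=.12*np.cos(PY);p[1]-=.12*np.sin(PY);p[2]+=.03
try: ctrl.line_to(p,vel=.25)
except ctrl.IKError as e: print('ik',e)
ctrl.hold(.2)
fs={n:viewer.grab_frame(n) for n in('scene','top')}
import pickle;pickle.dump((fs,{}),open('d4.pkl','wb'))
import g; g.fs=fs
g.g('scene',170,145,80,70,10,'fin_s.png'); g.g('top',300,160,60,75,8,'fin_t.png')
for d in(.14,.145,.15): print(d,[proj(fs[n],along(EYE,PY,d,.17))[0] for n in fs])
print(telemetry.observe()['clock'])
```

```text
31.82 [-0.923 -0.438  0.462]
0.14 [array([182.926, 203.703]), array([336.716, 169.02 ])]
0.145 [array([181.381, 204.477]), array([336.999, 167.674])]
0.15 [array([179.832, 205.254]), array([337.281, 166.329])]
33.4083
```

View pics/fin_s.png

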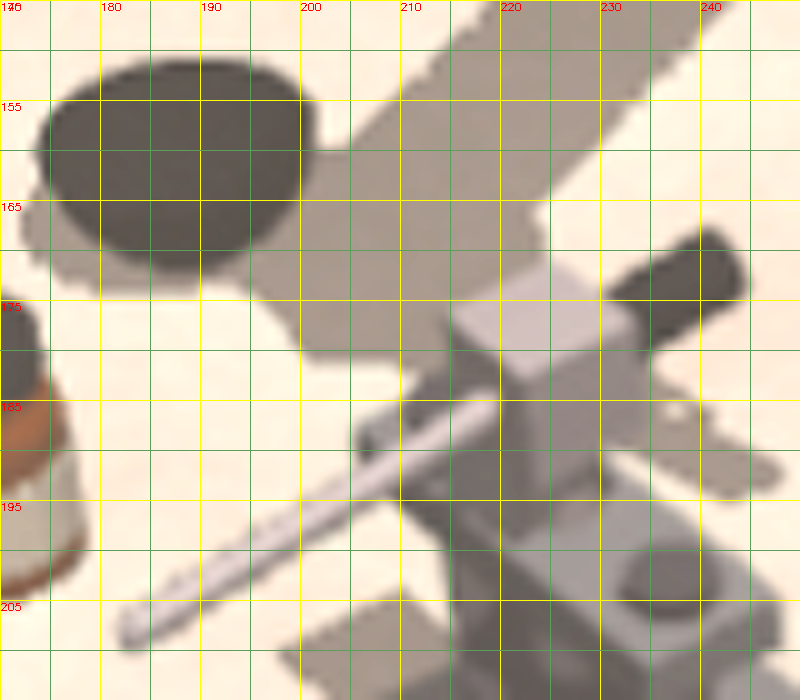

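View pics/fin_t.png

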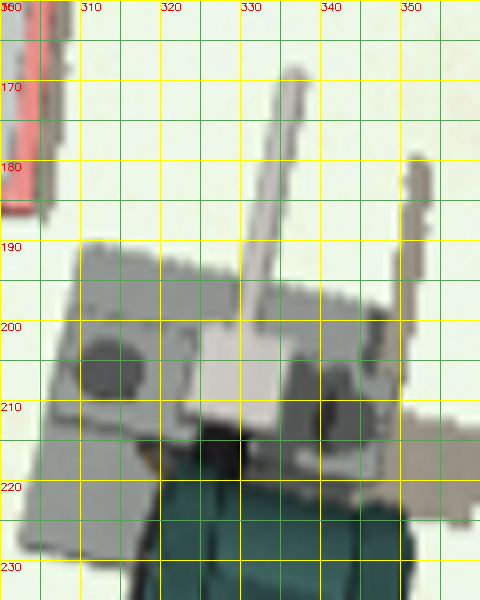

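Run:
```python
from plan import *
import pickle
fs=pickle.load(open('d4.pkl','rb'))[0]
n=np.array([-np.sin(PY),np.cos(PY),0]);ah=np.array([np.cos(PY),np.sin(PY),0])
for uv in((181.3,207.4),(243.5,172)):
    o,d=ray(fs['scene'],uv)
    for lat in(0,):
        e=np.r_[EYE,0];X=o+d*((e-o)@n)/(d@n);print('scene',uv,X,(X-e)@ah)
for z in(.160,.17): print('top',z,(atz(fs['top'],(336.1,167.9),z)-np.r_[EYE,0])@ah)
for th in(0,-4,-5.5):
  t=np.radians(th);a=ah*np.cos(t)+np.array([0,0,np.sin(t)])
  for home in(0,.005,.01):
    c=np.r_[EYE,.175];print(th,home,'tip/rear',proj(fs['scene'],[c+a*(.15-home),c-a*(.064+home)]).ravel(),proj(fs['top'],c+a*(.15-home)))
```

```text
scene (181.3, 207.4) [ 0.771 -0.21   0.161] 0.14685252110613498
scene (243.5, 172) [ 0.56  -0.16   0.175] -0.06980885053661805
top 0.16 0.14581339055353934
top 0.17 0.14350918550105288
0 0 tip/rear [179.567 203.852 241.92  172.785] [[337.433 166.032]]
0 0.005 tip/rear [181.121 203.076 243.28  172.109] [[337.151 167.381]]
0 0.01 tip/rear [182.67  202.302 244.636 171.435] [[336.868 168.73 ]]
-4 0 tip/rear [180.232 206.722 241.776 171.573] [[337.094 166.75 ]]
-4 0.005 tip/rear [181.755 205.85  243.127 170.803] [[336.824 168.067]]
-4 0.01 tip/rear [183.274 204.98  244.475 170.035] [[336.554 169.386]]
-5.5 0 tip/rear [180.538 207.759 241.699 171.13 ] [[336.958 167.066]]
-5.5 0.005 tip/rear [182.047 206.852 243.046 170.325] [[336.693 168.371]]
-5.5 0.01 tip/rear [183.553 205.948 244.39  169.522] [[336.427 169.677]]
```

The bar stays after release, with the tip at about 146–147 mm from the eye against the expected 148 mm (sagged and home). That leaves 0–3 mm in doubt, and the push carried some side load. I'll nudge the knob's end with shut fingers, which leaves the bar free sideways, until it firmly stops.

Run:
```python
from plan import *
R=ori(PY);ah=np.array([np.cos(PY),np.sin(PY),0]);E=-.006
ctrl.close_gripper()
gz=.163+.0184  # fingertips at z=.163
t=tcp(along(EYE,PY,-.105,.26),R);ctrl.line_to(t,vel=.2,attitude=R.as_rotvec())
ctrl.line_to(tcp(along(EYE,PY,-.105,gz),R),vel=.15)
s=telemetry.observe();F0=s['ft_force'];print(round(s['clock'],2),F0,s['opening'])
for d in np.arange(-.089,-.064,.0015):
    t=tcp(along(EYE,PY,d,gz),R);ctrl.line_to(t,vel=.03)
    s=telemetry.observe();F=s['ft_force'];print(round(d,4),round(s['clock'],2),F,'ax',round(float(F@ah),1),'act',((s['tool_pos']-t)@ah+d).round(4))
    if F@ah<-16: break
import pickle
fs={n:viewer.grab_frame(n) for n in('scene','top')};pickle.dump((fs,{}),open('d5.pkl','wb'))
import g; g.fs=fs
g.g('scene',170,145,80,70,10,'nud_s.png'); g.g('top',300,160,60,75,8,'nud_t.png')
```

```text
35.3 [ 0.224 -0.481 -0.562] -0.003019628460014569
-0.089 35.98 [ 0.293 -0.001  0.659] ax 0.3 act -0.0891
-0.0875 36.23 [-0.165  0.668 -0.764] ax -0.3 act -0.0875
-0.086 36.48 [-0.134  0.111 -0.174] ax -0.2 act -0.0859
-0.0845 36.73 [0.131 0.303 0.616] ax 0.1 act -0.0844
-0.083 36.98 [ 0.237 -0.51  -0.619] ax 0.3 act -0.0829
-0.0815 37.23 [ 0.702 -0.262  0.72 ] ax 0.7 act -0.0814
-0.08 37.48 [ 0.24  -0.249  0.044] ax 0.3 act -0.0799
-0.0785 37.73 [ 0.42   0.427 -0.644] ax 0.3 act -0.0784
-0.077 37.98 [-1.137  0.794 -0.205] ax -1.3 act -0.0773
-0.0755 38.23 [-2.998  1.089  0.531] ax -3.2 act -0.0764
-0.074 38.48 [-5.823  1.461  1.088] ax -6.0 act -0.0757
-0.0725 38.73 [-7.039  1.496 -0.613] ax -7.2 act -0.075
-0.071 38.98 [-8.144  1.679  0.315] ax -8.3 act -0.0743
-0.0695 39.23 [-9.135  2.487 -0.122] ax -9.5 act -0.0737
-0.068 39.48 [-10.4     2.808  -1.129] ax -10.8 act -0.073
-0.0665 39.73 [-11.77    2.667  -1.443] ax -12.1 act -0.0723
-0.065 39.98 [-12.547   3.872  -1.557] ax -13.1 act -0.0717
```

View pics/nud_s.png

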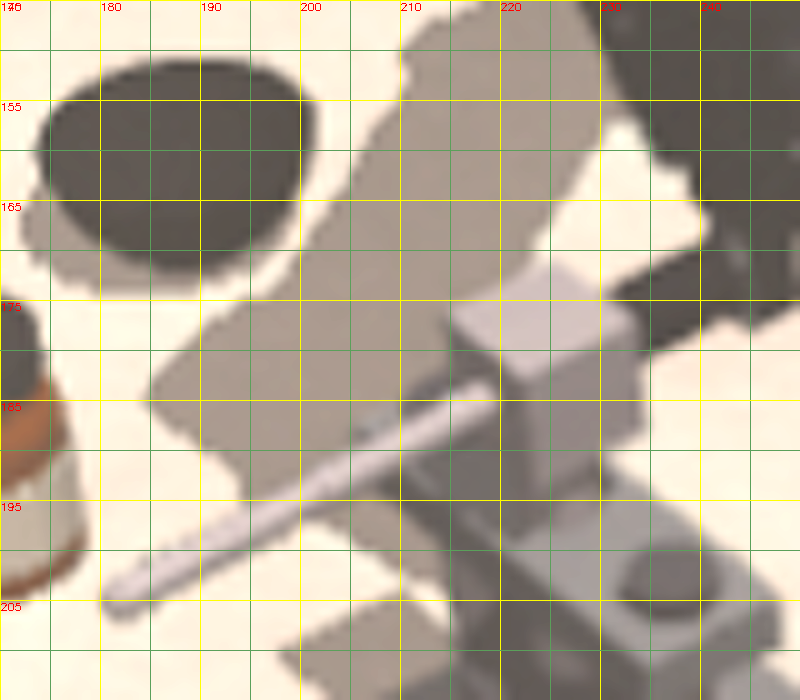

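Under the nudge the bar squared up against the head. The tip is at about (179.9,204.5), where the prediction for level and fully home is (179.6,203.9), so it's home. I'll back off, retreat and take a final look.

Run:
```python
from plan import *
R=ori(PY)
gz=.163+.0184
ctrl.line_to(tcp(along(EYE,PY,-.105,gz),R),vel=.1)
ctrl.line_to(tcp(along(EYE,PY,-.105,.29),R),vel=.2)
ctrl.release()
R=ori(PY)
try: ctrl.move_ptp(tcp([.45,.10,.33],R),R.as_rotvec())
except ctrl.IKError as e: print(e)
ctrl.hold(.3)
s=telemetry.observe();print(round(s['clock'],2),s['ft_force'])
fs={n:viewer.grab_frame(n) for n in('scene','top')}
import g; g.fs=fs
cv2.imwrite('pics/end_s.png',fs['scene']['pixels'])
g.g('scene',170,145,80,70,10,'end_z.png'); g.g('top',295,160,60,75,8,'end_t.png')
```

```text
43.44 [-0.436  0.063 -1.043]
```

View pics/end_s.png

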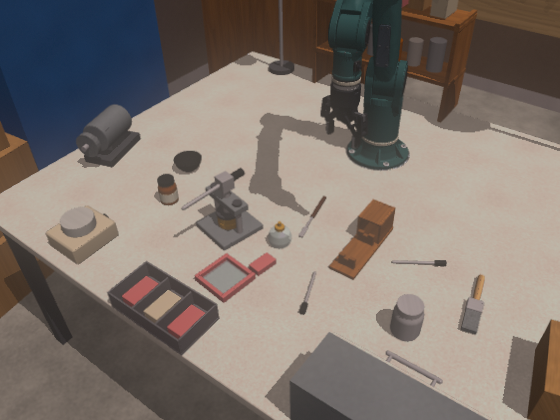

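View pics/end_z.png

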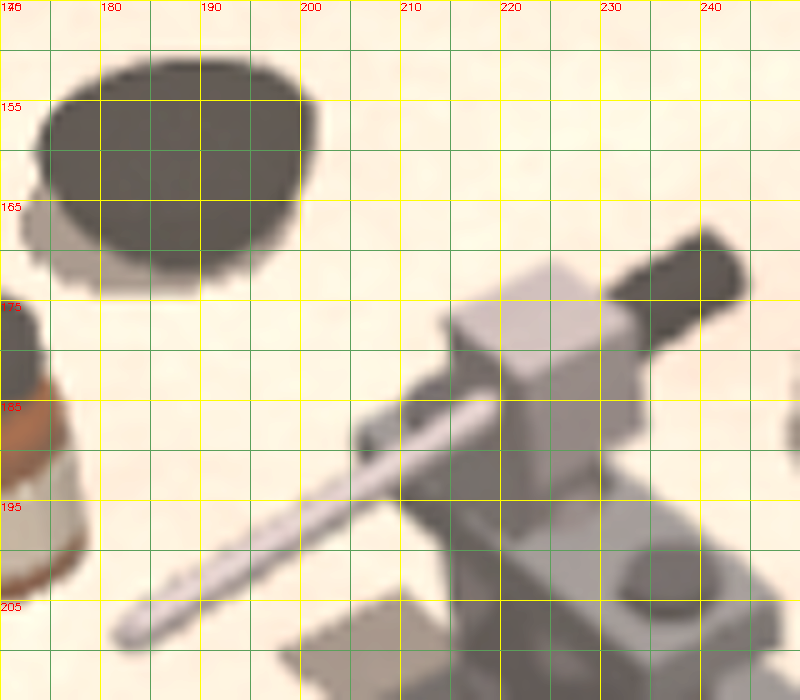

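View pics/end_t.png

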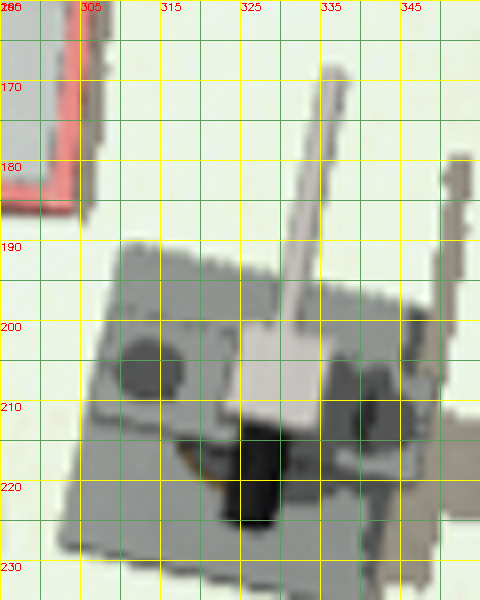

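The top view shows the black knob (about (327,219)) right up against the head with no bare rod between them, and the rod out of the far side. The bystanders look unmoved. I'll hand it in.

```bash
python3 -c "
from workcell import ctrl,telemetry
ctrl.close_job();print(telemetry.observe()['clock'])"
```

```text
the job is handed in; nothing more can be done
the job is handed in; nothing more can be done
```

The turning bar is fitted in the press head with its knob up against the head. I let go, moved the arm clear, and handed the job in at about 43.5 s on the clock.

- **What I did:** I gripped the bar by the rod, drew it out from under the hood and put its plain end through the cross hole from the robot's side. I then let go, took it by the knob and pushed it home. A final nudge on the knob's end with shut fingers confirmed it was home.
- **What went wrong:** on the first draw the fingertips caught the front notched block of the rest, with about 17 N sideways and 10 N up at the wrist. I put the bar back in its notches and re-gripped it 7 mm nearer the fingertips; the second draw met no resistance.
- **Last checks:**
  - Under the nudge (13 N) the bar squared up, and its tip was within about 1 px of where a fully home bar should be.
  - In the final pictures no bare rod shows between knob and head, and the bystanders look unmoved (checked by eye only).
  - After letting go the bar sags about 5° tip down.
- **Disagreements:**
  - The two cameras differed by about 2 mm on where the hole is.
  - After the first release the tip read 146–147 mm from the hole's centre, against about 148 mm expected, which is why I added the nudge.
  - The first push on the knob also had up to 17 N of vertical load, and the nudge was free of that.

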